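# Scan the button carton's label

### The job

Stock check: lift the hand scanner off its round charging pad and aim it straight down at the middle of the bar label on top of the blue carton, its mouth about 6 cm above the label and its long side lying across all the bars, and hold it steady there for two seconds. Then set it down gently, upright in the middle of its charging pad, and let go. Do not scan the yellow carton's label, and leave both cartons where they are.

Things in the scene. Friction and masses are not known exactly. Their poses are not given: they have to be found in the camera images.
- scanner: Upright hand scanner, 140 mm tall, 0.13-0.25 kg, mouth down on the pad. Origin: centre of the mouth (underside); z up the handle. Grey mouth 42 mm (x) by 80 mm (y), tapering up to z = 50 mm; above it an orange/black handle 28 mm (x) by 36 mm (y) up to z = 140: grip across x at about z = 115. It reads along -z on a line along y, the long side; a half turn about z reads the same.
- charging_pad: Fixed flat round black charging pad, 130 mm in diameter, 10 mm thick, no rim. Origin: centre of its underside; z up. The scanner starts within 8 mm of its centre. To its left (y over 0.09) stands a solid open chair frame: front rail at y = 0.09 to 0.21, up to z = 0.45, armrests at x = 0.3 and 0.77 up to 0.65. From inside it, rise until the fingertips are at z = 0.5, then go straight to -y, between the armrests.
- blue_label (a point): Centre of the white bar label, 44 mm (x) by 60 mm (y), on top of the loose blue carton (56 mm x by 80 mm y, 31 mm tall, on the table, centred under the label). z up. The bars run along x and follow one another along y, the carton's long side: the scanner's y must lie along this y, either way round.
- yellow_label (a point): Centre of a like label on top of the loose yellow carton (61 mm x by 105 mm y, 35 mm tall, on the table, centred under the label): not to be scanned. z up, y along the carton's long side. A red tin without a label, 70 by 99 by 32 mm, stands in a third place; the three swap places.
There are look-alikes about, which are no part of the job. Of the things that look like the scanner, the smallest one is meant.

How it is judged:
On the way:
1. scanner still for 1 s, aimed at the blue label: label centre within 16 mm of the mouth's axis in x and y, 30 to 90 mm before the mouth, upright and long side along label y within 14 degrees (x of blue_label in the frame of scanner between -0.016 and 0.016 m and y of blue_label in the frame of scanner between -0.016 and 0.016 m and z of blue_label in the frame of scanner between -0.09 and -0.03 m and angle between the z axis of scanner and the z axis of blue_label, either way round below 0.25 rad and angle between the y axis of scanner and the y axis of blue_label, either way round below 0.25 rad and linear speed of scanner below 0.03 m/s and angular speed of scanner below 0.3 rad/s), for 1 s.
At the end, for the whole second after the job is handed in: the scanner stands upright (within 5 degrees) and at rest on the charging pad, within 20 mm of its centre, and both cartons are within 15 mm of where they were (horizontal distance between scanner and charging_pad below 0.02 m and z of scanner in the frame of charging_pad below 0.015 m and angle between scanner's own z axis and vertical below 0.1 rad and contact force between scanner and charging_pad above 0.3 N and linear speed of scanner below 0.02 m/s and distance of each of blue_label, yellow_label from where it was at the start of the episode below 0.015 m); the robot touches nothing.
It fails at once if the blue or the yellow carton is moved by more than 15 mm (distance of any of blue_label, yellow_label from where it was at the start of the episode above 0.015 m).
It fails at once if the yellow carton's label is scanned: the scanner stands still straight above it (centre within 16 mm, less than 120 mm up) (horizontal distance between scanner and yellow_label below 0.016 m and distance between scanner and yellow_label below 0.12 m and linear speed of scanner below 0.02 m/s).
It fails at once if the scanner is let go in the air, more than 25 mm above the pad's top (contact force between scanner and the fingers below 0.1 N and z of scanner in the frame of charging_pad above 0.035 m).
It fails at once if the scanner is slammed down: faster than 0.45 m/s within 10 mm of the pad's top (z of scanner in the frame of charging_pad below 0.02 m and linear speed of scanner above 0.45 m/s).
It also fails if it takes over 58 s, if anything falls off the work surface, if the arm or the gripper's body presses on something with over 40 N, if the wrist force passes 120 N, or if a joint passes its speed limit or range.

### The arm

A 6-joint arm with a two-finger parallel gripper is mounted at the origin on a cart in front of the work surface, level with it; the furniture and walls round the work are solid. World frame = base frame: x ahead of the robot, y to its left, z up, the work surface at z = 0. Lengths are in m, angles in rad, forces in N, time in s.
With the tool pointing down it reaches from about 0.375 to 0.975 m from the base axis. Payload 3.8 kg.
Tool frame: the origin (TCP) lies at the very end of the fingers, on their centre line; the grasp point (between the pads) lies 19 mm behind it; z points along the fingers, y is the line along which they close (so a half turn about z gives the same grasp; the last joint's range is limited). The gripper opens to 85 mm and grips with 20 to 120 N. Pads are 22 mm wide; open, the fingers measure 114 mm over their backs; the gripper's body (76 mm by 85 mm) begins 54 mm behind the grasp point. The pads swing forward as they close: fully open they stand 13 mm farther back than shut.
Start: joints at [-1.2, 0.264, 1.604, -0, 1.274, -0.037], TCP at [0.268, -0.62, 0.231] pointing down, gripper open.
Joint ranges: [-2.63, 2.63], [-0.94, 2.18], [0.31, 2.57], [-1.31, 4.45], [0, 2.66], [-2.55, 2.55]. Speed limits (rad/s): [2.57, 2.57, 3.14, 3.14, 3.14, 3.14].

### API

Orientations are given as a rotation vector (axis times angle).
In Python, from workcell import monitor, viewer, job gives the robot as it stands. The module is installed in compiled form; this text tells all that it offers.
- The arm moves only by the tool step_arm, never from a script. Its argument "series" is one flat list of numbers, 4 for each row, row after row: the shift along the tool's x, y, z in m, then the turn about the tool's z in rad. A call has 1 to 8 rows; each row is the pose to reach, as a shift and turn from the pose commanded when the call began, along the tool's axes at that moment; what a row does not reach only later rows make up. A row lasts 1/8 s, in which the tool goes at most 62.5 mm and 10.7 degrees, less where a joint would pass 70% of its speed; a pose out of reach is approached as far as the arm can. A call with a gripper value outside its range is refused whole. "gripper" is the opening, from 0 (shut) to 1 (fully open), set as the call begins (left out, the last holds). The fingers move at their own pace and stop on an object; "newtons" is the grip in N (left out, the last holds). Time passes only in rows, so rows that repeat a pose let the fingers close. It gives the time, the measured TCP pose, the force, the opening and the grip force at its end, in the units of the state.
- monitor.read_state(): the state, without advancing time (a new reading comes with each control period).
- viewer.read_camera(name): name is "scene" or "top" or "wrist"; returns a dict with "image" (480x640x3 uint8, red, green, blue), "intrinsics" (3x3 intrinsics, pixels), "T" (4x4, takes a point from camera to world coordinates); the wrist camera has in their place "hand_eye" (4x4, takes a point from camera to tool coordinates, whose origin is the TCP and whose axes are the flange's). Camera axes: x right, y up, looking along -z (the intrinsics and any distortion apply to the point x, -y, -z); pixel columns grow to the right and rows downward; lengths in m; the calibration is good to about 2 mm. A picture is of the moment at which its call begins: read the wrist's pose just before it. There is no depth.
- job.finish_job(): hands the job in; it is judged then, once.
Trained networks look in a picture, given as the dict that the camera call returned (one of the last four; its "shot" number tells which), for a name from the list of things; names that differ only in an ending like _2 or _b are one class to them, and where a whole thing is asked for, a point or a joint stands for the part that bears it (a point fixed in the world has none). Each returns a list of dicts, best first, with "score" (0 to 1); they miss things now and then, are a little off and sometimes report something else, mostly with a low value. They report only what shows in the picture. A call takes as long as a camera call. They do not tell look-alikes from the thing itself.
- viewer.boxes_of(picture, label): "extent" ([centre column, centre row, width, height] in pixels, round what is visible of it).
- viewer.spot_point(picture, label): "point" ([column, row] in pixels: a listed point, or the origin of a listed thing).
The state is a dict: "time": time; "q": joint angles; "joint_vel": joint speeds; "joint_torque": joint torques, N m; "tool_pos": TCP position; "tcp_rot": TCP orientation; "wrist_force": force on the tool from outside, world axes, zero at the start; "torque": the same for the moment, N m; "width": opening from 0.0 (shut) to 1.0 (fully open); "grip_force": force on a finger pad.
Only numpy, scipy, OpenCV 4.12 (cv2) and the standard library are available. Lean on these libraries where they do the work, as an engineer would, in place of code of your own. Each camera call takes 0.05 s, during which the arm holds its last target. There are 200 camera calls.

## Working session

There is one attempt and no reset: what is moved stays moved. The work goes in short steps, Python scripts to look and compute and a tool call to move; the robot and the scene stay as the last step left them, time stands still between calls to the robot, and variables do not carry over. Pictures are saved under pics/ and viewed, at most 10 in all, crops included, and the job is handed in when it is done.

Besides the shell and the picture viewer there is one more tool, called after "Emit:" by a JSON object that holds its "op" and its "data", one argument or row to a line. step_arm: Moves the arm, as the interface text tells. Its arguments: {"type":"object","properties":{"series":{"type":"array"},"gripper":{"type":"number"},"newtons":{"type":"number"}},"required":["series"]}

```bash
mkdir -p pics; cat > h.py <<'E'
import numpy as np, cv2
from workcell import monitor, viewer, job
from scipy.spatial.transform import Rotation as R
def shot(n):
    s=monitor.read_state(); p=viewer.read_camera(n)
    if 'T' in p: T=np.array(p['T'])
    else:
        W=np.eye(4);W[:3,:3]=R.from_rotvec(s['tcp_rot']).as_matrix();W[:3,3]=s['tool_pos'];T=W@np.array(p['hand_eye'])
    p['Tw']=T; return p
def ray(p,uv):
    K=np.array(p['intrinsics']);d=np.array([(uv[0]-K[0,2])/K[0,0],-(uv[1]-K[1,2])/K[1,1],-1]);return p['Tw'][:3,3],p['Tw'][:3,:3]@d
def at(p,uv,z):
    o,d=ray(p,uv);return o+d*(z-o[2])/d[2]
def proj(p,X):
    K=np.array(p['intrinsics']);c=np.linalg.inv(p['Tw'])@np.append(X,1);return [K[0,2]+K[0,0]*c[0]/-c[2],K[1,2]+K[1,1]*c[1]/c[2]]
def save(p,n,crop=None,f=1):
    im=np.array(p['image'])[:,:,::-1]
    if crop: im=im[crop[1]:crop[3],crop[0]:crop[2]]
    cv2.imwrite('pics/'+n,cv2.resize(im,None,fx=f,fy=f,interpolation=cv2.INTER_CUBIC))
Z=dict(scanner=.01,charging_pad=0,blue_label=.031,yellow_label=.035)
def find(p,names=Z):
    for n in names:
        for b in viewer.boxes_of(p,n)[:4]: print(n,'box',np.round(b['extent']),round(b['score'],2))
        for b in viewer.spot_point(p,n)[:4]: print(n,'pt',np.round(b['point'],1),round(b['score'],2),at(p,b['point'],Z[n]).round(4))
E
cat > a.py <<'E'
from h import *
print({k:np.round(v,3) for k,v in monitor.read_state().items()})
for c in ('scene','top'):
    p=shot(c);save(p,c+'.png');print(c,p['Tw'].round(3).tolist(),p.keys());find(p)
E
python3 a.py
```

```text
{'time': np.float64(0.0), 'q': array([-1.2  ,  0.265,  1.605, -0.   ,  1.274, -0.037]), 'joint_vel': array([0.001, 0.001, 0.001, 0.001, 0.   , 0.001]), 'joint_torque': array([ 1.0000e-03, -5.1510e+01, -3.6731e+01, -0.0000e+00,  1.3000e-02,
        0.0000e+00]), 'tool_pos': array([ 0.267, -0.619,  0.23 ]), 'tcp_rot': array([-3.074e+00, -6.360e-01,  1.000e-03]), 'wrist_force': array([0.151, 0.168, 0.407]), 'torque': array([-0.007,  0.024,  0.003]), 'grip_force': np.float64(0.0), 'width': np.float64(1.0)}
scene [[0.738, 0.318, -0.595, -0.003], [-0.674, 0.369, -0.64, -0.723], [0.016, 0.873, 0.487, 0.471], [0.0, 0.0, 0.0, 1.0]] dict_keys(['image', 'intrinsics', 'T', 'shot', 'Tw'])
scanner box [290. 230.  30.  80.] 0.92
scanner box [474. 243.  40. 117.] 0.7
scanner box [275. 300.  43. 148.] 0.58
scanner pt [468.3 284.9] 0.8 [ 0.6563 -0.3862  0.01  ]
scanner pt [275.8 344.9] 0.68 [ 0.308  -0.2889  0.01  ]
scanner pt [287.  258.1] 0.62 [ 0.4737 -0.1061  0.01  ]
charging_pad box [311. 265.  47.  36.] 0.71
charging_pad pt [291.3 264.1] 0.84 [ 0.4762 -0.1157  0.    ]
charging_pad pt [344.9 208.
[... 313 characters left out ...]
4, 0.377, 0.926, 0.855], [0.0, 0.0, 0.0, 1.0]] dict_keys(['image', 'intrinsics', 'T', 'shot', 'Tw'])
scanner box [323. 345.  54.  66.] 0.81
scanner box [278. 231.  37.  51.] 0.67
scanner box [437. 193.  54.  81.] 0.6
scanner pt [279.9 241.5] 0.83 [ 0.4746 -0.1139  0.01  ]
scanner pt [321.1 343.9] 0.56 [ 0.3156 -0.2753  0.01  ]
charging_pad box [281. 242.  62.  52.] 0.83
charging_pad pt [280.3 243.4] 0.76 [ 0.4742 -0.1138  0.    ]
blue_label box [353. 200.  47.  41.] 0.87
blue_label pt [353.6 193.6] 0.77 [ 0.6276 -0.2171  0.031 ]
yellow_label box [294. 157.  49.  54.] 0.57
yellow_label pt [294.7 148.2] 0.71 [ 0.6803 -0.056   0.035 ]
yellow_label pt [281.9 247.2] 0.24 [ 0.4571 -0.1294  0.035 ]
```

View pics/scene.png

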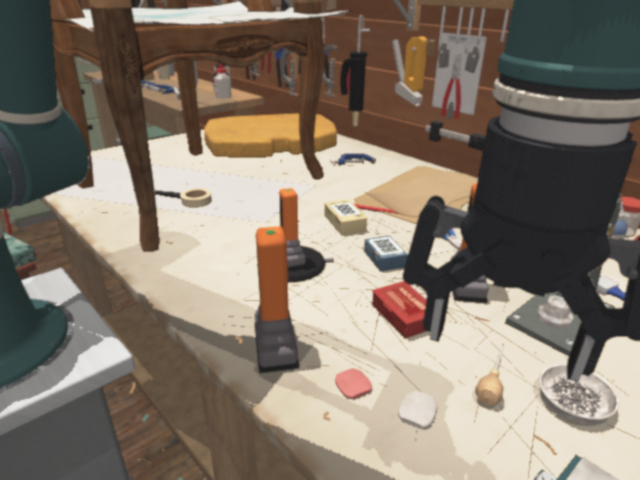

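View pics/top.png

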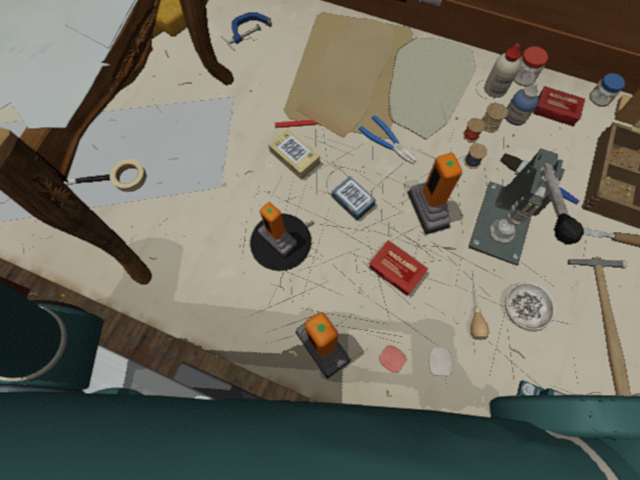

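Three scanner-like things in the top image: (278,231) on the round pad, (323,345) and (437,193) standing on the table, both visibly bigger. The one on the pad is the smallest and is on the charging pad, so it fits. Blue label is at (353,197), yellow at (294,152), red tin at (400,268). I'll confirm with an enlarged crop.

```bash
cat > b.py <<'E'
from h import *
p=shot('top');save(p,'crop.png',(230,120,480,390),2.2)
# size check: top green dot rows vs. base -> heights from handle top
for base,top in (((279.9,241.5),(272,208)),((321.1,343.9),(320,329)),((432,213),(447,163))):
    B=at(p,base,.005);o,d=ray(p,top);zs=np.linspace(.05,.3,251)
    e=[np.linalg.norm((o+d*(z-o[2])/d[2]-B)[:2]) for z in zs];print(B.round(3),'height',zs[int(np.argmin(e))].round(3),min(e))
E
python3 b.py
```

```text
[ 0.476 -0.113  0.005] height 0.164 0.0026602896939640027
[ 0.316 -0.275  0.005] height 0.162 0.0008323002591279578
[ 0.662 -0.386  0.005] height 0.194 0.016290674513127365
```

View pics/crop.png

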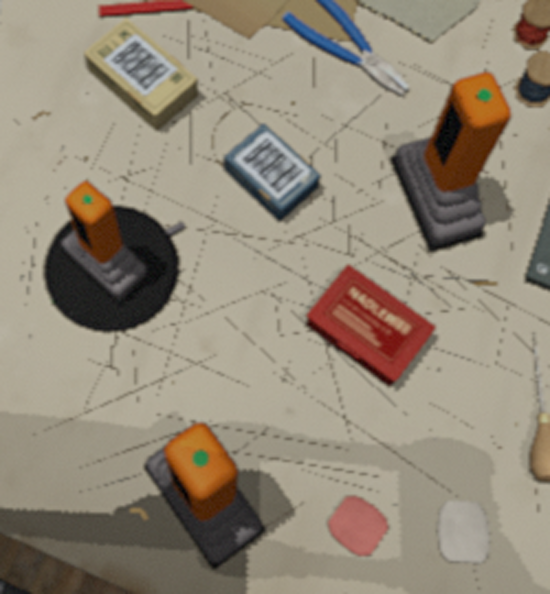

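The crop confirms it: the small scanner stands on the pad at crop (95,245). Both look-alikes are clearly larger and have no pad. The blue carton is at crop (270,170). Moving to a hover.

Emit:
{"op": "step_arm", "data": {
  "series": [0.05,-0.042,-0.03,0,0.1,-0.085,-0.06,0,0.15,-0.127,-0.09,0,0.2,-0.169,-0.12,0,0.25,-0.211,-0.12,0,0.3,-0.254,-0.12,0,0.35,-0.296,-0.12,0,0.4,-0.338,-0.12,0],
  "gripper": 1
}}

```text
time: 1.95
tool_pos: [0.4804, -0.1912, 0.3515]
tcp_rot: [3.076, 0.636, 0.002]
wrist_force: [1.0, -0.8, -0.3]
width: 1.0
grip_force: 0.0
```

Emit:
{"op": "step_arm", "data": {
  "series": [0,0,0,0,0,0,0,0]
}}

```text
time: 2.2
tool_pos: [0.4796, -0.1931, 0.3509]
tcp_rot: [3.075, 0.638, -0.001]
wrist_force: [-0.3, -0.4, -0.3]
width: 1.0
grip_force: 0.0
```

```bash
cat > c.py <<'E'
from h import *
p=shot('wrist');save(p,'w1.png');s=monitor.read_state();print(s['time'],s['tool_pos'],s['tcp_rot'],np.array(p['hand_eye']).round(3).tolist());find(p)
print(p['intrinsics'])
E
python3 c.py
```

```text
2.25 [ 0.47935838 -0.19380728  0.35085344] [ 3.07608937e+00  6.35314836e-01 -7.01177936e-04] [[-0.001, 0.961, 0.277, 0.071], [1.0, 0.0, 0.001, -0.001], [0.0, 0.277, -0.961, -0.142], [0.0, 0.0, 0.0, 1.0]]
scanner box [237. 149.  90.  81.] 0.92
scanner box [324. 358.  83. 161.] 0.87
scanner box [572.  78. 134. 117.] 0.73
scanner pt [324.3 318.5] 0.95 [ 0.3241 -0.2729  0.01  ]
scanner pt [244.3 149.9] 0.58 [ 0.4767 -0.1092  0.01  ]
scanner pt [539.6  80.2] 0.57 [ 0.6685 -0.37    0.01  ]
charging_pad box [249. 147. 121. 118.] 0.88
charging_pad pt [253.9 149.7] 0.62 [ 0.4798 -0.1179  0.    ]
blue_label box [394.  55.  92.  99.] 0.58
blue_label pt [395.2  54. ] 0.57 [ 0.6271 -0.216   0.031 ]
[[430.66510518   0.         314.1712651 ]
 [  0.         430.66510518 236.40056156]
 [  0.           0.           1.        ]]
```

View pics/w1.png

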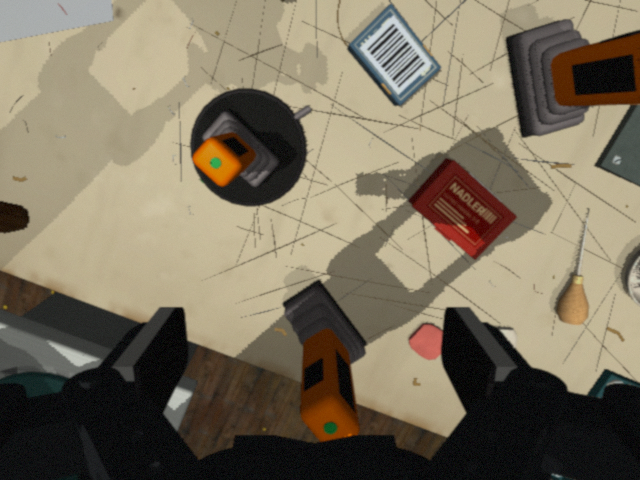

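The wrist view shows the right scanner at (237,150) on the pad (centre about (248,147)), the blue label at (395,55), and the tin at (463,207). Next I'll work out yaws.

```bash
cat > d.py <<'E'
from h import *
p=shot('wrist');im=np.array(p['image'])
A=[at(p,u,.015)[:2] for u in ((222,112),(278,158),(262,186))]
for a,b in ((0,1),(1,2)):
    v=A[b]-A[a];print('mouth edge',np.linalg.norm(v).round(3),np.degrees(np.arctan2(v[1],v[0])).round(1))
print('handle top',at(p,(215,163),.15).round(4))
hsv=cv2.cvtColor(im,cv2.COLOR_RGB2HSV)
# pad: dark; carton: blue
def rect(mask,z,roi):
    m=np.zeros_like(mask);x0,y0,x1,y1=roi;m[y0:y1,x0:x1]=mask[y0:y1,x0:x1]
    c=max(cv2.findContours(m,cv2.RETR_EXTERNAL,cv2.CHAIN_APPROX_NONE)[0],key=cv2.contourArea)
    h=cv2.convexHull(c)[:,0].astype(float);P=np.array([at(p,u,z)[:2] for u in h])
    return P
P=rect((hsv[...,2]<70).astype(np.uint8),.01,(185,80,315,212));print('pad',cv2.minEnclosingCircle((P*1000).astype(np.float32)))
m=((hsv[...,0]>90)&(hsv[...,0]<125)&(hsv[...,1]>70)).astype(np.uint8)
P=rect(cv2.morphologyEx(m,cv2.MORPH_OPEN,np.ones((3,3))),.031,(335,0,450,112));r=cv2.minAreaRect((P*1000).astype(np.float32));print('carton',r)
b=cv2.boxPoints(r);print('long dirs',[(np.linalg.norm(b[i]-b[i-1]).round(),np.degrees(np.arctan2(*(b[i]-b[i-1])[::-1])).round(1)) for i in (0,1)])
x=R.from_rotvec(monitor.read_state()['tcp_rot']).as_matrix();print('tool x yaw',np.degrees(np.arctan2(x[1,0],x[0,0])),'y yaw',np.degrees(np.arctan2(x[1,1],x[0,1])))
E
python3 d.py
```

```text
mouth edge 0.076 -106.4
mouth edge 0.036 172.2
handle top [ 0.4775 -0.1079  0.15  ]
pad ((479.3433837890625, -112.79631805419922), 63.36577606201172)
carton ((607.217529296875, -192.52090454101562), (47.84864807128906, 5.18427848815918), 65.22576141357422)
long dirs [(np.float32(48.0), np.float32(-114.8)), (np.float32(5.0), np.float32(-24.8))]
tool x yaw 23.304499048481944 y yaw -66.69550108050795
```

Emit:
{"op": "step_arm", "data": {
  "series": [0.01,-0.02,0.02,-0.18,0.02,-0.04,0.04,-0.36,0.03,-0.06,0.06,-0.54,0.031,-0.078,0.08,-0.72,0.031,-0.078,0.1,-0.88,0.031,-0.078,0.1,-0.94,0.031,-0.078,0.1,-0.94]
}}

```text
time: 3.58
tool_pos: [0.4771, -0.1091, 0.2506]
tcp_rot: [-2.455, -1.959, 0.0]
wrist_force: [-0.9, 0.4, -0.7]
width: 1.002
grip_force: 0.0
```

```bash
cat > e.py <<'E'
from h import *
p=shot('wrist');save(p,'w2.png');s=monitor.read_state();print(s['time'],s['q'],s['tool_pos']);find(p,('scanner','charging_pad','blue_label'))
x=R.from_rotvec(s['tcp_rot']).as_matrix();print('tool x yaw',np.degrees(np.arctan2(x[1,0],x[0,0])))
E
python3 e.py
```

```text
3.625 [-2.75854646e-01 -1.04639425e-01  1.96365467e+00 -4.82543861e-05
  1.28229710e+00 -5.15180966e-02] [ 0.47735439 -0.10926376  0.25101771]
scanner box [316. 205.  56. 119.] 0.85
scanner box [576. 372.  68.  50.] 0.74
scanner box [201. 390.  74. 118.] 0.57
scanner pt [317.  191.8] 0.93 [ 0.4798 -0.1069  0.01  ]
scanner pt [202.5 379.7] 0.93 [ 0.3226 -0.2705  0.01  ]
charging_pad box [323. 192. 148. 137.] 0.66
charging_pad box [317. 205.  56. 117.] 0.38
blue_label box [499. 271.  90.  94.] 0.73
blue_label pt [502.6 279.3] 0.59 [ 0.6258 -0.218   0.031 ]
tool x yaw 77.1472482678003
```

View pics/w2.png

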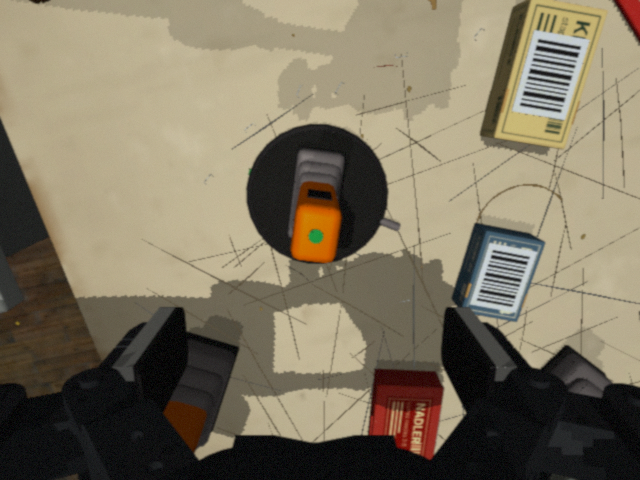

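The scanner stands at (316,205), nearly aligned with the fingers. Blue label is at (502,279), yellow carton at (545,75), tin at (407,415). One refined measurement from here.

```bash
cat > f.py <<'E'
from h import *
p=shot('wrist');im=np.array(p['image']);hsv=cv2.cvtColor(im,cv2.COLOR_RGB2HSV)
def rect(mask,z,roi,n):
    m=np.zeros(mask.shape,np.uint8);x0,y0,x1,y1=roi;m[y0:y1,x0:x1]=mask[y0:y1,x0:x1]
    m=cv2.morphologyEx(m,cv2.MORPH_CLOSE,np.ones((5,5)));m=cv2.morphologyEx(m,cv2.MORPH_OPEN,np.ones((5,5)))
    c=max(cv2.findContours(m,cv2.RETR_EXTERNAL,cv2.CHAIN_APPROX_NONE)[0],key=cv2.contourArea)
    P=np.array([at(p,u,z)[:2] for u in cv2.convexHull(c)[:,0].astype(float)])
    r=cv2.minAreaRect((P*1000).astype(np.float32));b=cv2.boxPoints(r)
    print(n,np.round(r[0],1),[(np.linalg.norm(b[i]-b[i-1]).round(1),(np.degrees(np.arctan2(*(b[i]-b[i-1])[::-1]))%180).round(1)) for i in (0,1)],cv2.boundingRect(c))
H,S,V=hsv[...,0],hsv[...,1],hsv[...,2]
rect((H<25)&(S>150)&(V>200),.15,(270,170,370,280),'top')
rect((V>170)&(S<40),.031,(450,220,550,325),'label')
rect((H>90)&(H<125)&(S>60)|(V>170)&(S<40),.031,(450,220,550,325),'carton')
rect(V<60,.01,(240,115,395,270),'pad')
print(V[245,500:540:4],S[245,500:540:4])
E
python3 f.py
```

```text
top [ 477.5 -106.3] [(np.float32(29.8), np.float32(69.9)), (np.float32(21.4), np.float32(159.9))] (294, 208, 41, 50)
label [ 625.7 -217.7] [(np.float32(63.6), np.float32(66.0)), (np.float32(44.1), np.float32(156.0))] (471, 243, 64, 70)
carton [ 620.8 -211.3] [(np.float32(82.1), np.float32(66.0)), (np.float32(64.2), np.float32(156.0))] (453, 225, 89, 95)
pad [ 479.5 -108.3] [(np.float32(120.0), np.float32(72.5)), (np.float32(125.2), np.float32(162.5))] (247, 125, 139, 134)
[199 172 128 128 110 105 109 107 114 122] [15  9 46 28 86 90 94 95 67 42]
```

Emit:
{"op": "step_arm", "data": {
  "series": [0.002,0,0.03,0.07,0.002,0,0.06,0.07,0.002,0,0.09,0.07,0.002,0,0.12,0.07,0.002,0,0.135,0.07,0.002,0,0.144,0.07,0.002,0,0.144,0.07]
}}

```text
time: 4.85
tool_pos: [0.4778, -0.1072, 0.1069]
tcp_rot: [-2.522, -1.873, 0.0]
wrist_force: [0.5, 0.4, -0.2]
width: 1.002
grip_force: 0.0
```

Emit:
{"op": "step_arm", "data": {
  "series": [0,0,0,0,0,0,0,0,0,0,0,0,0,0,0,0,0,0,0,0,0,0,0,0,0,0,0,0,0,0,0,0],
  "gripper": 0,
  "newtons": 40
}}

```text
time: 5.85
tool_pos: [0.4783, -0.1073, 0.1076]
tcp_rot: [2.521, 1.873, 0.001]
wrist_force: [0.6, 1.5, 4.9]
width: 0.329
grip_force: 38.9
```

```bash
cat > g.py <<'E'
from h import *
p=shot('wrist');save(p,'w3.png');s=monitor.read_state();print({k:np.round(s[k],4) for k in ('time','tool_pos','wrist_force','torque','width','grip_force')});find(p,('scanner','blue_label'))
x=R.from_rotvec(s['tcp_rot']).as_matrix();print('tool x yaw',np.degrees(np.arctan2(x[1,0],x[0,0])))
E
python3 g.py
```

```text
{'time': np.float64(5.9), 'tool_pos': array([ 0.4783, -0.1073,  0.1075]), 'wrist_force': array([0.0678, 1.3029, 5.098 ]), 'torque': array([0.0586, 0.1351, 0.031 ]), 'width': np.float64(0.3308), 'grip_force': np.float64(38.9366)}
scanner box [315. 305. 103. 266.] 0.84
scanner box [166. 465.  22.  28.] 0.8
scanner pt [314.9 239.1] 0.68 [ 0.4786 -0.1067  0.01  ]
blue_label box [584. 340. 110. 148.] 0.81
blue_label pt [616.9 353.4] 0.58 [ 0.6266 -0.2166  0.031 ]
tool x yaw 73.20910421808946
```

Emit:
{"op": "step_arm", "data": {
  "series": [0,0,-0.03,0,0,0,-0.06,0,0,0,-0.081,0,-0.013,0.035,-0.081,0.04,-0.028,0.077,-0.081,0.08,-0.043,0.119,-0.081,0.126,-0.057,0.156,-0.081,0.126,-0.063,0.173,-0.081,0.126]
}}

```text
time: 7.1
tool_pos: [0.6255, -0.2187, 0.1857]
tcp_rot: [-2.634, -1.709, 0.003]
wrist_force: [-0.4, 0.2, -1.9]
width: 0.324
grip_force: 43.7
```

Emit:
{"op": "step_arm", "data": {
  "series": [0,0,0,0,0,0,0,0,0,0,0,0]
}}

```text
time: 7.48
tool_pos: [0.6242, -0.2167, 0.1875]
tcp_rot: [-2.634, -1.711, 0.001]
wrist_force: [1.7, 0.2, -2.5]
width: 0.322
grip_force: 43.6
```

```bash
cat >> g.py <<'E'
q=shot('scene');save(q,'s2.png',(230,100,480,300),3)
X=R.from_rotvec(s['tcp_rot']).as_matrix();print('tilt',np.degrees(np.arccos(-X[2,2])),'label in tool',X.T@(np.array([.6257,-.2177,.031])-s['tool_pos']))
E
python3 g.py
```

```text
{'time': np.float64(7.525), 'tool_pos': array([ 0.6244, -0.2168,  0.1878]), 'wrist_force': array([ 1.1196,  0.4653, -2.2325]), 'torque': array([ 0.0628, -0.0197,  0.0493]), 'width': np.float64(0.3206), 'grip_force': np.float64(43.6458)}
scanner box [466. 384. 111. 192.] 0.95
scanner box [ 31. 395.  57.  88.] 0.85
scanner pt [436.6 347.6] 0.85 [ 0.669  -0.3652  0.01  ]
scanner pt [ 30.1 402.4] 0.79 [ 0.3279 -0.2723  0.01  ]
scanner pt [312.6 240.7] 0.58 [ 0.6124 -0.2381  0.01  ]
blue_label box [320. 211.  79. 110.] 0.55
tool x yaw 66.01699368328372
tilt 0.03264733747778952 label in tool [-0.00024738  0.00166049  0.15676235]
```

View pics/w3.png

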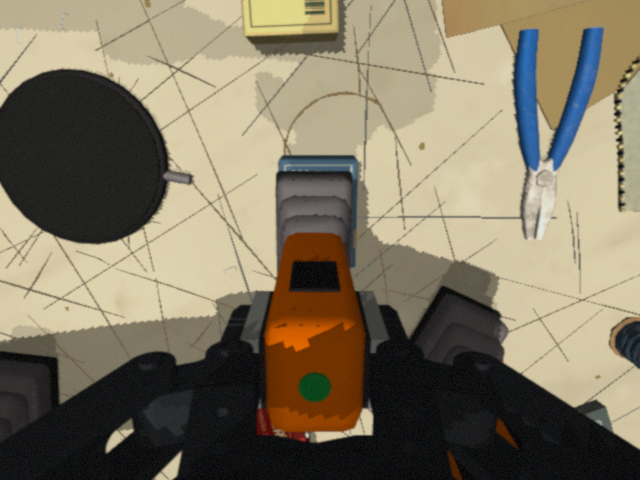

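View pics/s2.png

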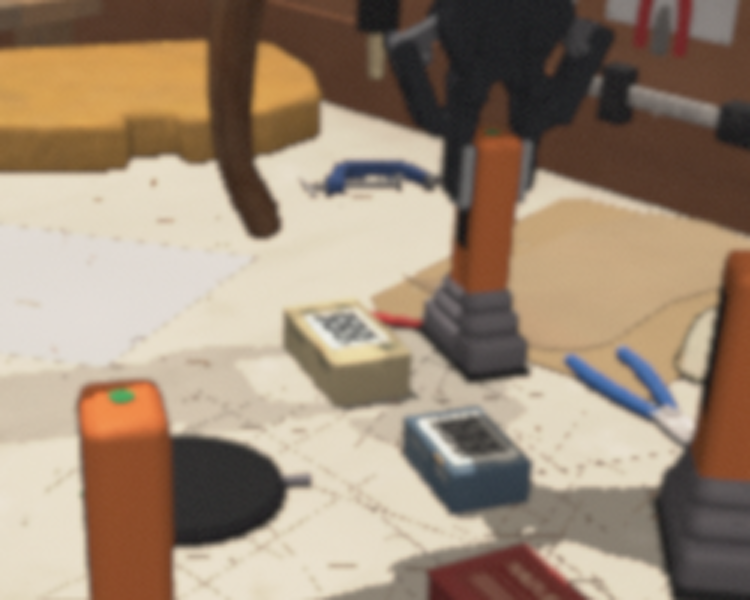

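The scanner hangs upright at wrist (316,200), lined up squarely over the blue carton (rows from 157, columns 279 to 357). The scene view shows the mouth right above the label. Holding now, with a small centring shift.

Emit:
{"op": "step_arm", "data": {
  "series": [0,0.001,0,0,0,0.001,0,0,0,0.001,0,0,0,0.001,0,0,0,0.001,0,0,0,0.001,0,0,0,0.001,0,0,0,0.001,0,0]
}}

```text
time: 8.78
tool_pos: [0.626, -0.2179, 0.1879]
tcp_rot: [-2.635, -1.711, -0.0]
wrist_force: [-1.1, -0.5, -2.0]
width: 0.322
grip_force: 43.6
```

Emit:
{"op": "step_arm", "data": {
  "series": [0,0,0,0,0,0,0,0,0,0,0,0,0,0,0,0,0,0,0,0,0,0,0,0,0,0,0,0,0,0,0,0]
}}

```text
time: 9.78
tool_pos: [0.626, -0.2179, 0.1879]
tcp_rot: [2.635, 1.711, 0.0]
wrist_force: [0.5, -0.6, -3.1]
width: 0.322
grip_force: 43.6
```

Emit:
{"op": "step_arm", "data": {
  "series": [0,0,0,0,0,0,0,0,0,0,0,0,0,0,0,0,0,0,0,0,0,0,0,0]
}}

```text
time: 10.52
tool_pos: [0.626, -0.2179, 0.1879]
tcp_rot: [-2.635, -1.711, -0.0]
wrist_force: [0.6, -0.5, -2.4]
width: 0.324
grip_force: 43.6
```

```bash
cat > i.py <<'E'
from h import *
p=shot('wrist');s=monitor.read_state();X=R.from_rotvec(s['tcp_rot']).as_matrix();t=np.array(s['tool_pos'])
print(s['time'],t,s['grip_force'])
for n,l in (('mouth far edge L/R',[(.04,-.021,.0975),(.04,.021,.0975)]),('top centre',[(0,0,-.0425)])):
    print(n,[np.round(proj(p,t+X@np.array(v))) for v in l])
print('label far carton edge',np.round(proj(p,np.array([.6257,-.2177,.031])+X@np.array([.04,0,0]))))
E
python3 i.py
```

```text
10.575 [ 0.62599745 -0.21791723  0.18783591] 43.61459791660309
mouth far edge L/R [array([277., 171.]), array([353., 171.])]
top centre [array([316., 389.])]
label far carton edge [314. 160.]
```

The prediction matches the picture within 2 px, so the scan hold is good. Back to above the pad.

Emit:
{"op": "step_arm", "data": {
  "series": [0.005,-0.025,0,0,0.013,-0.06,0,0,0.021,-0.1,0,0,0.029,-0.135,0,0,0.034,-0.163,0,0,0.038,-0.178,0,0,0.038,-0.178,0,0,0.038,-0.178,0,0]
}}

```text
time: 11.58
tool_pos: [0.48, -0.1113, 0.1883]
tcp_rot: [2.634, 1.71, 0.001]
wrist_force: [0.8, 0.3, -2.5]
width: 0.324
grip_force: 43.7
```

```bash
cat > j.py <<'E'
from h import *
s=monitor.read_state();t=np.array(s['tool_pos']);X=R.from_rotvec(s['tcp_rot']).as_matrix();print(s['time'],t)
for c in ('top','wrist'):
    p=shot(c);save(p,c+'_pl.png');V=np.array(p['image']).max(2)
    for b in viewer.spot_point(p,'charging_pad')[:2]: print(c,b['score'],at(p,b['point'],0).round(4))
    u=proj(p,[.479,-.112,.01])
    m=np.zeros(V.shape,np.uint8);w=100 if c=='wrist' else 40;x,y=map(int,u);m[max(y-w,0):y+w,max(x-w,0):x+w]=(V<55)[max(y-w,0):y+w,max(x-w,0):x+w]
    k=max(cv2.findContours(m,0,cv2.CHAIN_APPROX_NONE)[0],key=cv2.contourArea)[:,0].astype(float)
    P=np.array([at(p,a,.01)[:2] for a in k])
    # fit circle r=.065 robustly
    from scipy.optimize import least_squares
    r=least_squares(lambda c:np.linalg.norm(P-c,axis=1)-.065,[.479,-.112],loss='cauchy',f_scale=.001);print(c,r.x.round(4),r.cost,len(k),u)
    print('shift',(X.T@(np.append(r.x,t[2])-t)).round(4))
E
python3 j.py
```

```text
11.575 [ 0.47998281 -0.11129221  0.18832117]
top 0.6 [ 0.4735 -0.1139  0.    ]
top [ 0.4795 -0.1131] 0.0003265431665350768 201 [np.float64(279.988803128599), np.float64(239.37711536452014)]
shift [-0.0018  0.0003  0.    ]
wrist [ 0.4782 -0.1137] 0.0011890958801522166 658 [np.float64(314.0748660358485), np.float64(211.08190732286062)]
shift [-0.0029 -0.0006 -0.    ]
```

View pics/wrist_pl.png

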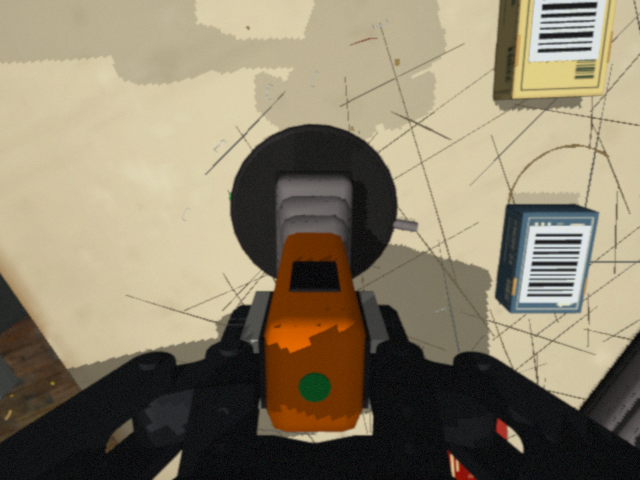

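The scanner hangs centred over the pad (pad about (314,205)), with both cartons undisturbed. Lowering gently with a 2 mm correction.

Emit:
{"op": "step_arm", "data": {
  "series": [-0.002,0,0.02,0,-0.002,0,0.04,0,-0.002,0,0.055,0,-0.002,0,0.066,0,-0.002,0,0.073,0,-0.002,0,0.077,0,-0.002,0,0.079,0,-0.002,0,0.08,0]
}}

```text
time: 12.78
tool_pos: [0.4784, -0.1127, 0.1082]
tcp_rot: [2.634, 1.711, 0.001]
wrist_force: [-0.2, 0.2, -1.9]
width: 0.322
grip_force: 43.6
```

Emit:
{"op": "step_arm", "data": {
  "series": [0,0,0.0005,0,0,0,0.001,0,0,0,0.001,0]
}}

```text
time: 13.15
tool_pos: [0.4784, -0.1127, 0.1078]
tcp_rot: [2.634, 1.711, 0.001]
wrist_force: [-2.2, 0.8, 5.4]
width: 0.325
grip_force: 44.6
```

Contact was made (+5 N). Now open the fingers, then rise straight up.

Emit:
{"op": "step_arm", "data": {
  "series": [0,0,0,0,0,0,0,0,0,0,0,0,0,0,0,0,0,0,0,0,0,0,0,0,0,0,0,0,0,0,0,0],
  "gripper": 1
}}

```text
time: 14.15
tool_pos: [0.4781, -0.1126, 0.1069]
tcp_rot: [-2.635, -1.711, 0.0]
wrist_force: [-0.6, 0.9, 0.7]
width: 1.0
grip_force: 0.0
```

Emit:
{"op": "step_arm", "data": {
  "series": [0,0,-0.02,0,0,0,-0.05,0,0,0,-0.09,0,0,0,-0.13,0,0,0,-0.15,0,0,0,-0.16,0,0,0,-0.16,0,0,0,-0.16,0]
}}

```text
time: 15.15
tool_pos: [0.4773, -0.1124, 0.2654]
tcp_rot: [-2.633, -1.71, 0.002]
wrist_force: [-0.6, 0.7, 0.0]
width: 1.0
grip_force: 0.0
```

```bash
sed -i 's/w2.png/w9.png/' e.py; python3 e.py
```

```text
15.2 [-2.82041909e-01 -1.09538641e-01  1.94192139e+00  5.64101538e-06
  1.31190384e+00  1.37015661e-01] [ 0.47725139 -0.11236514  0.26525342]
scanner box [317. 202.  50. 107.] 0.95
scanner box [588. 344. 100. 108.] 0.92
scanner box [235. 399.  71. 113.] 0.87
scanner pt [315.8 193.2] 0.95 [ 0.4771 -0.1137  0.01  ]
scanner pt [241.3 383.4] 0.82 [ 0.321  -0.2689  0.01  ]
scanner pt [582.5 340.3] 0.82 [ 0.6659 -0.3659  0.01  ]
charging_pad box [325. 187. 152. 130.] 0.63
charging_pad box [510.  50.  98. 101.] 0.52
blue_label box [508. 228.  81.  90.] 0.63
blue_label box [327. 186. 151. 135.] 0.58
blue_label pt [514.5 229.4] 0.56 [ 0.6294 -0.2137  0.031 ]
tool x yaw 65.98971440695973
```

View pics/w9.png

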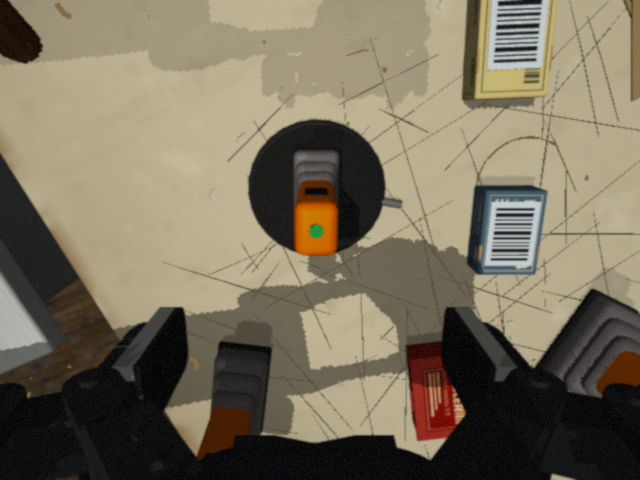

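The scanner stands upright in the middle of the pad (316,195), the gripper is clear, and the cartons are in place at (513,230) and (518,45).

```bash
python3 -c "from workcell import job;print(job.finish_job())"
```

```text
the job is handed in; nothing more can be done
None
```

The job is handed in: the scanner was held steady about 6 cm above the blue label for over 2 s, then set down upright in the middle of its pad and released at about 15 s of robot time; the last picture shows both cartons where they were, but the hand-in returned no verdict.

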